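# Unstack the pile beside the turntable

### The arm

A 6-joint arm with a two-finger parallel gripper is mounted at the origin on the work surface. World frame = base frame: x ahead of the robot, y to its left, z up, the work surface at z = 0. Lengths are in m, angles in degrees, forces in N, time in s.
With the tool pointing down it reaches from about 0.25 to 0.725 m from the base axis. Payload 9.7 kg.
Tool frame: the origin (TCP) lies midway between the tips of the shut fingers; the grasp point (between the pads) lies 19 mm behind it; z points along the fingers, y is the line along which they close (so a half turn about z gives the same grasp; the last joint's range is limited). The gripper opens to 85 mm and grips with 20 to 120 N. Pads are 22 mm wide; open, the fingers measure 114 mm over their backs; the gripper's body (76 mm by 85 mm) begins 54 mm behind the grasp point. The pads swing forward as they close: fully open they stand 13 mm farther back than shut.
Start: joints at [67.838, 4.979, 10.078, 95.1, 0, 90], TCP at [0.207, 0.509, 0.231] pointing down, gripper open.
Joint ranges: [-179.16, 179.16], [-48.56, 103.87], [-65.8, 70.77], [-126.05, 130.52], [-82.76, 87.17], [-180, 180]. Speed limits (degrees/s): [127.2, 127.2, 147.25, 180, 180, 180].

### API

Orientations are given as [roll, pitch, yaw] about the fixed x, y, z axes, in that order (R = Rz(yaw) Ry(pitch) Rx(roll)).
In Python, from workcell import bot gives the robot as it stands.
- The arm moves only by the shell command python3 -m crank 'ROWS' [FORCE]. ROWS is JSON, a list of rows, each an object with "gripper": the finger opening in mm, from 0 to 85.4; "travel": the shift along the tool's x, y, z in mm, a list of three; "twist": the turn, a rotation vector about the tool's x, y, z in rad, a list of three. In form: [{"gripper": gripper, "travel": [tx, ty, tz], "twist": [rx, ry, rz]}, ...]. A call has 1 to 12 rows; each row shifts and turns the commanded pose from where the row before left it, along the tool's axes as they then stand; what a row does not reach is not made up. A row lasts 1/8 s, in which the tool goes at most 62.5 mm and 10.7 degrees, less where a joint would pass 70% of its speed; a pose out of reach is approached as far as the arm can. A call is refused whole if a number of a shift passes 62.5 or a number of a turn 0.188, either way. A call with a gripper value outside its range is refused whole. The fingers move at their own pace and stop on an object; FORCE is the grip in N (left out, the last holds). Time passes only in rows, so rows that do not move let the fingers close. It gives the time, the measured TCP pose, the force, the opening and the grip force at its end, in the units of the state.
- bot.get_obs(): the state, without advancing time (a new reading comes with each control period).
- bot.camera(name): name is "scene" or "top" or "wrist"; returns the picture (384x512x3 uint8, red, green, blue); there is no depth.
- bot.calibration(name): a dict with "vfov" (degrees; the focal length in pixels is half the picture's height over the tangent of half this angle, whatever the lens; pixels are square), "cx", "cy" (the principal point, pixels), "k1" (the pictures are not rectified: a ray, as slopes to the right and down, at radius r is drawn at 1 + k1 r^2 times it, then the intrinsics apply), "camera_from_world" (4x4, takes a point from world to camera coordinates). Camera axes: x right, y down, z forward; pixel columns grow to the right and rows downward; lengths in m; the calibration is good to about 2 mm. A picture is of the moment at which its call begins: read the wrist's pose just before it. calibration takes no time and is no camera call; for the wrist camera it gives the pose at the moment of the call.
- bot.job_done(): hands the job in; it is judged then, once.
The state is a dict: "time": time; "q": joint angles; "qd": joint speeds; "joint_efforts": joint torques, N m; "ee_pos": TCP position; "tcp_rot": TCP orientation; "wrist_force": force on the tool from outside, world axes, zero at the start; "torque": the same for the moment, N m; "opening": finger opening in m; "grasp_force": force on a finger pad.
Only numpy, scipy, OpenCV 4.12 (cv2) and the standard library are available. Lean on these libraries where they do the work, as an engineer would, in place of code of your own. Each camera call takes 0.05 s, during which the arm holds its last target. There are 200 camera calls.

### The job

Take the pile on the shelf apart, one thing at a time from the top down: put the orange 45 adapter in the middle of the square timber tray, the steel record weight over the spindle on the turntable so that it stands flat on the platter, the cartridge case upright on the middle of the oblong rubber mat and square with the mat, and the tumbler, still mouth down, on the middle of the round cork coaster. Lower each thing all the way before you let go, never dropping or toppling anything, and leave the dish of cartridges and the record brush where they are.

Things in the scene. Friction and masses are not known exactly. Their poses are not given: they have to be found in the camera images.
- adapter: 45 adapter, top of the pile: orange plastic disc, 38 mm diameter, 16 mm high, 25 g. Origin at the centre of its underside, z up. It rests on the weight, within 3 mm of the weight's centre.
- weight: Record weight, second from the top: plain steel cylinder, 50 mm diameter, 34 mm high, 0.25 to 0.5 kg, with a blind bore in its underside of 24 mm diameter and 16 mm depth that goes over the spindle. Origin at the centre of its underside, z up. It rests on the case.
- case: Cartridge case, third from the top: closed box of pale clear plastic with a black base, 54 x 54 mm, 28 mm high, 70 g. Origin at the centre of its underside, z up, x and y square to its sides. It rests on the tumbler's upturned foot.
- tumbler: Frosted glass tumbler standing mouth down on the shelf at the bottom of the pile: 85 mm high, 68 mm diameter at the mouth (below), tapering to 60 mm at its flat foot (above), about 0.2 to 0.3 kg. Origin at the centre of the mouth, on the shelf; z up. So the undersides of case, weight and adapter start 85, 113 and 147 mm above the shelf.
- tray: The adapter's place: fixed square tray of dark timber, 84 x 84 mm, flat inner floor 70 x 70 mm at 8 mm above the shelf, rim 3 mm higher than the floor (11 mm). Origin at the centre of its underside, on the shelf.
- turntable: The weight's place: fixed turntable, dark timber plinth 350 x 430 mm (x, y), 57 mm high. Origin on the shelf straight below the spindle. Platter 300 mm diameter, its top (black rubber mat) 78 mm above the origin; the steel spindle, 7 mm diameter, stands 12 mm above that. In its own frame the tonearm lies along x, 205 mm to the -y side of the spindle, up to 113 mm above the shelf.
- mat: The case's place: fixed oblong black rubber mat, 110 mm along its x, 80 mm along its y, 5 mm thick. Origin at the centre of its underside, on the shelf.
- coaster: The tumbler's place: fixed round cork coaster with a thin black edge, 100 mm diameter, 5 mm thick. Origin at the centre of its underside, on the shelf.
- dish: Bystander, loose: white ceramic dish, 90 mm diameter, 22 mm high, with two small spare cartridges in it. Origin at the centre of its underside. Leave it alone.
- brush: Bystander, loose: aluminium and black record brush lying beside the work, 95 x 30 mm (x, y), 27 mm high. Origin at the centre of its underside. Leave it alone.
Mind the look-alikes: they are no part of the job. What is shaped like the case but blue or turquoise is not meant.

How it is judged (in metres and radians):
On the way, in this order (a step that is already met when the one before it is completed fails the run):
1. first the adapter lies in the timber tray, let go (horizontal distance between adapter and tray below 0.013 m and z of adapter in the frame of tray between 0.004 and 0.012 m and angle between adapter's own z axis and vertical below 0.08 rad and linear speed of adapter below 0.02 m/s and angular speed of adapter below 0.2 rad/s and contact force between adapter and the fingers below 0.1 N), for 0.2 s.
2. then the record weight stands over the spindle on the platter, let go (horizontal distance between weight and turntable below 0.01 m and z of weight in the frame of turntable between 0.074 and 0.082 m and angle between weight's own z axis and vertical below 0.06 rad and linear speed of weight below 0.02 m/s and angular speed of weight below 0.2 rad/s and contact force between weight and the fingers below 0.1 N), for 0.2 s.
3. then the cartridge case stands on the middle of the rubber mat, square with it, let go (horizontal distance between case and mat below 0.014 m and z of case in the frame of mat between 0.001 and 0.009 m and angle between case's own z axis and vertical below 0.08 rad and (angle between the x axis of case and the x axis of mat, either way round below 0.26 rad or angle between the y axis of case and the x axis of mat, either way round below 0.26 rad) and linear speed of case below 0.02 m/s and angular speed of case below 0.2 rad/s and contact force between case and the fingers below 0.1 N), for 0.2 s.
4. last the tumbler stands mouth down on the cork coaster, let go (horizontal distance between tumbler and coaster below 0.014 m and z of tumbler in the frame of coaster between 0.001 and 0.009 m and angle between tumbler's own z axis and vertical below 0.08 rad and linear speed of tumbler below 0.02 m/s and angular speed of tumbler below 0.2 rad/s and contact force between tumbler and the fingers below 0.1 N), for 0.2 s.
At the end, for the whole second after the job is handed in: All released, upright, at rest: adapter on the tray floor within 13 mm of centre; weight flat on the platter, spindle in its bore (10 mm); case flat on the mat within 14 mm of centre and 15 degrees of square; tumbler mouth down on the coaster within 14 mm of centre (all of step 1 and all of step 2 and all of step 3 and all of step 4); the robot touches nothing.
It fails at once if the dish or the brush is shifted by more than 20 mm (distance of any of dish, brush from where it was at the start of the episode above 0.02 m).
It fails at once if a thing of the pile is dropped or knocked (faster than 0.5 m/s, as after a fall of 13 mm, while not in the fingers) ((contact force between adapter and the fingers below 0.1 N and linear speed of adapter above 0.5 m/s) or (contact force between weight and the fingers below 0.1 N and linear speed of weight above 0.5 m/s) or (contact force between case and the fingers below 0.1 N and linear speed of case above 0.5 m/s) or (contact force between tumbler and the fingers below 0.1 N and linear speed of tumbler above 0.5 m/s)).
It fails at once if a thing of the pile topples (tilts by more than 45 degrees) (angle between any of adapter, weight, case, tumbler's own z axis and vertical above 0.785 rad).
It also fails if it takes over 112 s, if anything falls off the work surface, if the arm or the gripper's body presses on something with over 40 N, if the wrist force passes 120 N, or if a joint passes its speed limit or range.

## Working session

There is one attempt and no reset: what is moved stays moved. The work goes in short steps, Python scripts to look and compute and a shell command to move; the robot and the scene stay as the last step left them, time stands still between calls to the robot, and variables do not carry over. Pictures are saved under pics/ and viewed, at most 14 in all, crops included, and the job is handed in when it is done.

```bash
mkdir -p pics
cat > h.py <<'E'
import numpy as np, cv2
from workcell import bot
def K(c,sh=(384,512)):
    f=sh[0]/2/np.tan(np.radians(c['vfov'])/2); return np.array([[f,0,c['cx']],[0,f,c['cy']],[0,0,1]])
def und(c,uv):
    # invert radial model
    d=(np.array(uv,float)-[c['cx'],c['cy']])/K(c)[0,0]; s=d.copy()
    for _ in range(30): s=d/(1+c['k1']*(s@s))
    return s
def ray(c,uv,z):
    M=np.array(c['camera_from_world']); R,t=M[:3,:3],M[:3,3]
    o=-R.T@t; d=R.T@np.r_[und(c,uv),1]; return o+d*(z-o[2])/d[2]
def proj(c,p):
    M=np.array(c['camera_from_world']); q=M[:3,:3]@np.array(p)+M[:3,3]; s=q[:2]/q[2]
    return s*(1+c['k1']*(s@s))*K(c)[0,0]+[c['cx'],c['cy']]
def snap(n,f,crop=None,scale=1.5):
    im=bot.camera(n)
    np.save('pics/'+f+'.npy',im)
    if crop: im=im[crop[1]:crop[3],crop[0]:crop[2]]
    im=cv2.resize(im,None,fx=scale,fy=scale,interpolation=cv2.INTER_CUBIC)
    cv2.imwrite('pics/'+f+'.png',im[:,:,::-1]); return im
E
python3 - <<'E'
from h import *
for n in('top','scene'):
    snap(n,n+'0'); c=bot.calibration(n); M=np.array(c['camera_from_world']);print(n,c['vfov'],c['k1'],-M[:3,:3].T@M[:3,3])
print(bot.get_obs())
E
```

```text
top 42.868391609211265 -0.02970753934654693 [0.38166309 0.07027867 1.21341468]
scene 47.157239195402596 -0.15753385043767398 [ 1.30707831 -0.00219374  0.72042695]
{'time': 0.1, 'q': array([ 6.78381289e+01,  5.00863003e+00,  1.00387625e+01,  9.51011672e+01,
       -6.90884568e-04,  9.00001210e+01]), 'qd': array([-0.02030214, -0.05065987,  0.06152923,  0.08645299, -0.01400768,
        0.03218065]), 'joint_efforts': array([ 2.64616738e-04, -5.21561086e+01,  4.65654659e+01,  1.59661548e-02,
       -8.35627333e-06, -1.18600519e-05]), 'ee_pos': array([0.20739432, 0.50916348, 0.23064537]), 'tcp_rot': array([-1.79928965e+02,  6.91034082e-04,  1.57838009e+02]), 'wrist_force': array([ 0.48648945, -0.51743985, -0.73953762]), 'torque': array([ 0.03109616,  0.00698694, -0.02152259]), 'grasp_force': 0.0, 'opening': 0.08565026574891944}
```

View pics/top0.png

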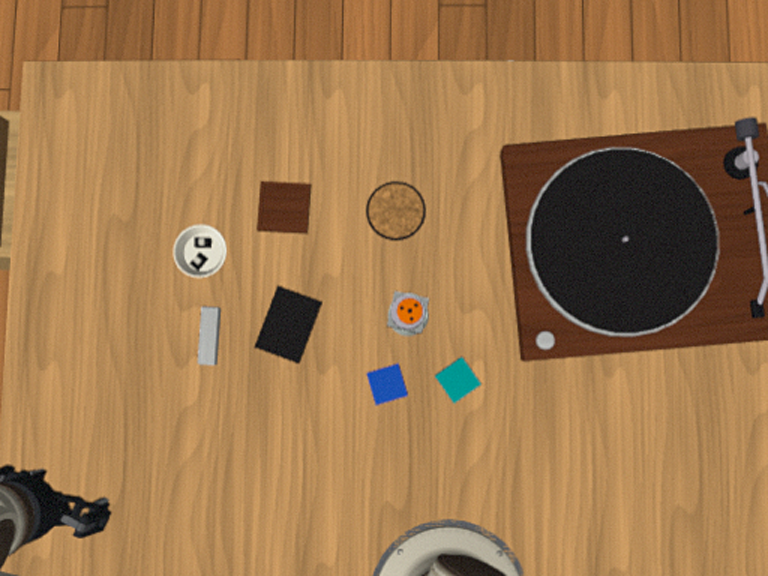

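View pics/scene0.png

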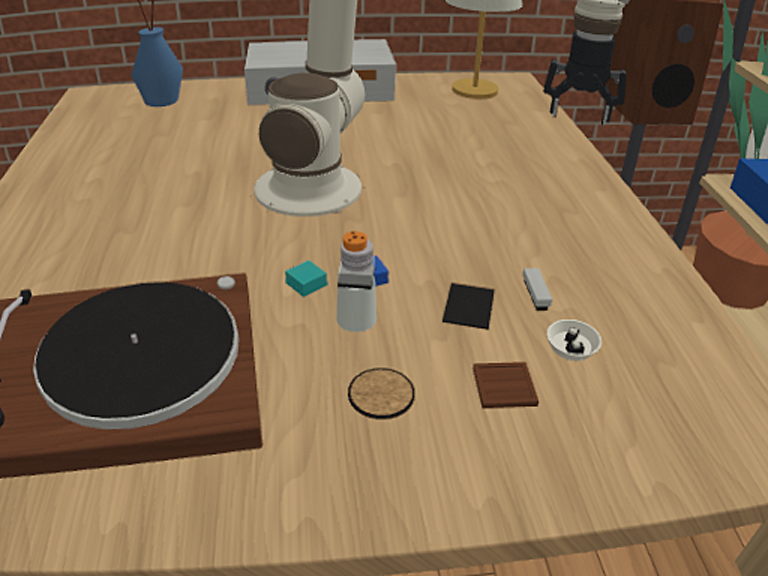

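The top view (768-px picture) shows the pile at (409,312), with the orange adapter on the grey weight on the pale case. The look-alike cases are blue (387,384) and turquoise (458,380), and I'm ignoring both. The tray is at (284,207), the mat at (288,325), the coaster at (396,210), the spindle at (625,239), the dish at (200,251) and the brush at (208,335).

Run:
```python
from h import *
c=bot.calibration('top'); im=np.load('pics/top0.npy').astype(int)
R,G,B=im[...,0],im[...,1],im[...,2]
def blob(mask,uv,win):
    u,v=uv; m=np.zeros(mask.shape,np.uint8); m[v-win:v+win,u-win:u+win]=mask[v-win:v+win,u-win:u+win]
    cs,_=cv2.findContours(m,cv2.RETR_EXTERNAL,cv2.CHAIN_APPROX_NONE); k=max(cs,key=cv2.contourArea); return k
def rep(name,mask,uv,win,z):
    k=blob(mask,uv,win); w=np.array([ray(c,p,z)[:2] for p in k[:,0]])
    r=cv2.minAreaRect((w*1000).astype(np.float32)); print(name,np.round(r[0],1),np.round(r[1],1),round(r[2],1), cv2.minAreaRect(k)[0])
lum=im.sum(2)
rep('adapter',(R>200)&(G<170)&(B<90),(273,207),20,.163)
rep('tray',(R<130),(190,138),28,.011)
rep('mat',(lum<150),(192,216),36,.005)
# coaster: black edge
rep('coaster',(lum<250),(264,140),28,.005)
rep('blue',(B>R+50),(258,256),25,.028)
rep('platter',(lum<120),(415,160),75,.078)
sp=(lum>250);rep('spindle',sp,(417,159),7,.09)
rep('dish',(R>190)&(B>170),(133,167),25,.022)
rep('brush',(abs(R-B)<40)&(lum>250),(139,223),28,.027)
cv2.imwrite('pics/pilecrop.png',cv2.resize(im[180:280,230:330,::-1].astype(np.uint8),None,fx=6,fy=6,interpolation=cv2.INTER_CUBIC))
```

```text
adapter [453.9  66.9] [34.6 33.7] 64.0 (272.5000305175781, 207.00003051757812)
tray [635.9 277.6] [85.8 84.5] 87.3 (188.9390869140625, 137.85279846191406)
mat [440.6 266.5] [ 78.  107.4] 70.7 (191.6803436279297, 215.86309814453125)
coaster [633.1  90.7] [96.9 97.9] 0.5 (263.5, 140.0)
blue [345.2 101.1] [52.5 53. ] 17.4 (257.6284484863281, 255.76148986816406)
platter [ 575.1 -267.6] [284.1 285. ] 0.5 (415.50006103515625, 159.99998474121094)
spindle [ 574.8 -265.5] [6.9 7.2] 88.9 (416.5, 158.5)
dish [566.3 409.5] [86.7 70.6] 58.1 (134.65383911132812, 164.26922607421875)
brush [420.2 392. ] [32.1 93. ] 87.8 (138.9796905517578, 223.28424072265625)
```

View pics/pilecrop.png

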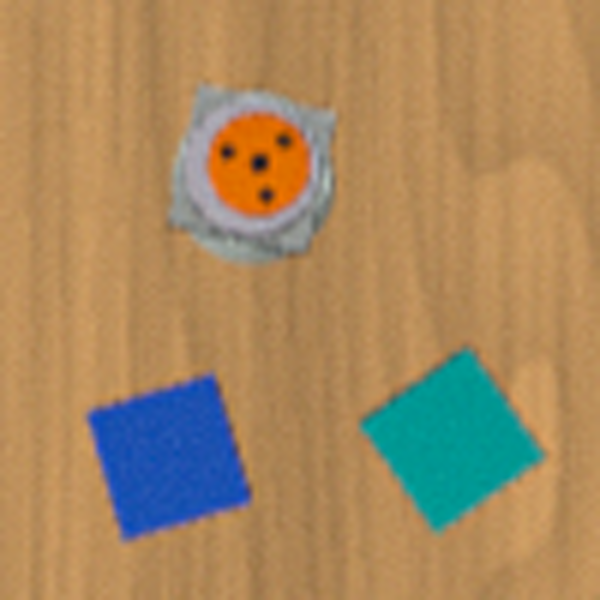

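The crop confirms the pile: orange adapter at (259,163), grey weight around it, and pale case corners at about (200,85), (335,112), (170,222) and (305,252). Next I'll check the adapter against the scene camera and get the case angle.

Run:
```python
from h import *
c=bot.calibration('top')
P=[ray(c,(230+u/6-.4,180+v/6-.4),.113)[:2]*1000 for u,v in [(200,85),(335,112),(305,252),(170,222)]]
P=np.array(P); print(P.round(1),P.mean(0)); 
for i in range(4):
    d=P[(i+1)%4]-P[i]; print(np.linalg.norm(d).round(1),np.degrees(np.arctan2(d[1],d[0])).round(1))
cs=bot.calibration('scene'); im=np.load('pics/scene0.npy').astype(int)
m=((im[...,0]>180)&(im[...,1]<140)&(im[...,2]<70)); m[:,:200]=0;m[:,280:]=0;m[:140]=0;m[175:]=0
v,u=np.nonzero(m);print('orange scene',u.mean(),v.mean(),u.min(),u.max(),v.min(),v.max(),'pred c',proj(cs,(.4539,.0669,.155)),'L/R',proj(cs,(.4539,.0479,.155)),proj(cs,(.4539,.0859,.155)))
for n,p in dict(tray=(.636,.2776,.01),coaster=(.633,.0907,.005),spindle=(.575,-.266,.09),mat=(.4406,.2665,.005)).items(): print(n,proj(cs,p)*1.5)
o=bot.get_obs();print(o['ee_pos'],o['tcp_rot'])
```

```text
[[487.   88.6]
 [477.3  37.8]
 [424.6  48.6]
 [435.3  99.3]] [456.06797674  68.57900686]
51.8 -100.8
53.8 168.4
51.8 78.1
52.8 -11.6
orange scene 236.31428571428572 157.92857142857142 229 244 154 161 pred c [235.28734818 159.87890526] L/R [227.13607043 160.23444459] [243.41395564 159.52786419]
tray [501.95259321 380.94040328]
coaster [378.77989689 390.34106667]
spindle [131.31426829 334.10528629]
mat [466.85919906 302.97946906]
[0.20739432 0.50916348 0.23064537] [-1.79928965e+02  6.91034082e-04  1.57838009e+02]
```

```bash
cat >> h.py <<'E'
def to(x,y,z,yaw,at=None):
    o=bot.get_obs(); p=o['ee_pos']*1000; a=o['tcp_rot'][2]
    d=np.array([x,y,z])-p; t=np.radians(yaw)
    tx=d[0]*np.cos(t)+d[1]*np.sin(t); ty=d[0]*np.sin(t)-d[1]*np.cos(t)
    dy=(yaw-a+180)%360-180
    print('travel at target yaw',np.round([tx,ty,-d[2]],1),'twist z',round(-np.radians(dy),3),'from',p.round(1),o['tcp_rot'].round(2))
E
python3 -c "
from h import *
to(454,67,200,168.4)"
```

```text
travel at target yaw [-330.5 -383.5   30.6] twist z -0.184 from [207.4 509.2 230.6] [-179.93    0.    157.84]
```

```bash
python3 -m crank '[{"gripper":85,"travel":[0,0,0],"twist":[0,0,-0.184]},{"gripper":85,"travel":[-30,-35,0],"twist":[0,0,0]},{"gripper":85,"travel":[-33,-38,0],"twist":[0,0,0]},{"gripper":85,"travel":[-36,-42,0],"twist":[0,0,0]},{"gripper":85,"travel":[-36,-42,0],"twist":[0,0,0]},{"gripper":85,"travel":[-36,-42,0],"twist":[0,0,0]},{"gripper":85,"travel":[-36,-42,0],"twist":[0,0,0]},{"gripper":85,"travel":[-36,-42,0],"twist":[0,0,0]},{"gripper":85,"travel":[-36,-42,0],"twist":[0,0,0]},{"gripper":85,"travel":[-30,-34,0],"twist":[0,0,0]},{"gripper":60,"travel":[-21,-24,0],"twist":[0,0,0]},{"gripper":60,"travel":[0,0,0],"twist":[0,0,0]}]' 30
python3 -c "
from h import *
to(454,67,148,168.4)
snap('wrist','w1'); c=bot.calibration('wrist'); print(proj(c,(.4539,.0669,.163))*1.5)"
```

```text
time: 1.6
ee_pos: [0.4541, 0.0661, 0.2307]
tcp_rot: [-180.0, -0.1, 168.2]
wrist_force: [-0.5, -0.9, 0.6]
opening: 0.06
grasp_force: 0.0
travel at target yaw [ 0.2  0.8 82.7] twist z -0.003 from [454.1  66.1 230.7] [-1.7997e+02 -5.0000e-02  1.6820e+02]
[383.82261597 301.73939204]
```

View pics/w1.png

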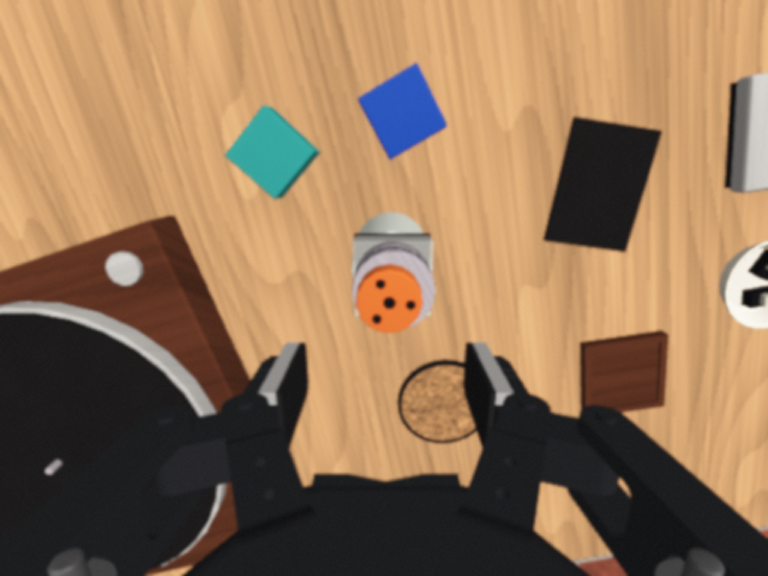

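The wrist view shows the adapter at (390,299), 6 px right of where I predicted it, so y is about 69 mm. The case sides line up with the picture axes, so the yaw is right. I'm descending now.

```bash
python3 -m crank '[{"gripper":60,"travel":[1,2.8,25],"twist":[0,0,-0.003]},{"gripper":60,"travel":[0.5,0,25],"twist":[0,0,0]},{"gripper":60,"travel":[0,0,20],"twist":[0,0,0]},{"gripper":60,"travel":[0,0,12],"twist":[0,0,0]},{"gripper":60,"travel":[0,0,0],"twist":[0,0,0]},{"gripper":34,"travel":[0,0,0],"twist":[0,0,0]},{"gripper":34,"travel":[0,0,0],"twist":[0,0,0]},{"gripper":34,"travel":[0,0,0],"twist":[0,0,0]},{"gripper":34,"travel":[0,0,0],"twist":[0,0,0]}]' 25
python3 -c "
from h import *
to(453,69,220,168.4)
snap('scene','s1',(180,110,300,230),5)"
```

```text
time: 2.78
ee_pos: [0.4532, 0.071, 0.1504]
tcp_rot: [179.9, 0.1, 168.6]
wrist_force: [-0.1, 1.4, 5.7]
opening: 0.0366
grasp_force: 25.3
travel at target yaw [ -0.2  -1.9 -69.6] twist z 0.003 from [453.2  71.  150.4] [1.7995e+02 9.0000e-02 1.6855e+02]
```

View pics/s1.png

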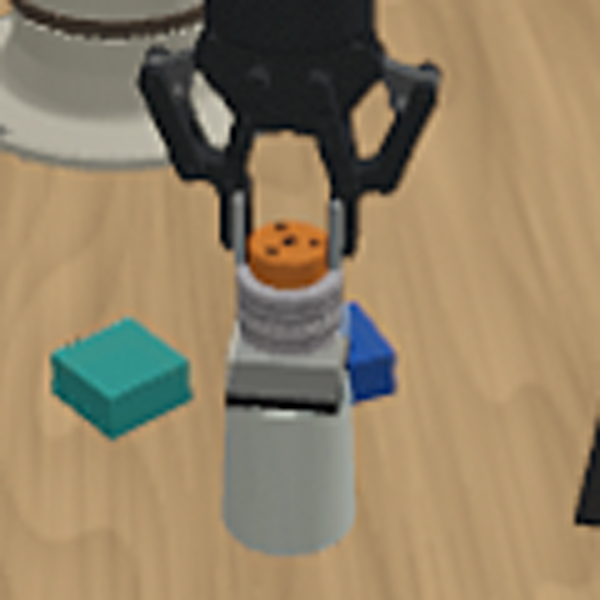

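The scene view shows the fingers on the adapter at (288,255) and the pile still straight. The 5.7 N upward force means the tips are just touching the weight's top. Lifting straight up.

```bash
python3 -m crank '[{"gripper":34,"travel":[0,0,-4],"twist":[0,0,0]},{"gripper":34,"travel":[0,0,-8],"twist":[0,0,0]},{"gripper":34,"travel":[0,0,-20],"twist":[0,0,0]},{"gripper":34,"travel":[0,0,-20],"twist":[0,0,0]},{"gripper":34,"travel":[0,0,-10],"twist":[0,0,0]},{"gripper":34,"travel":[0,0,0],"twist":[0,0,0]}]'
python3 -c "
from h import *
to(636,277.6,60,168.4)
snap('top','t1'); im=np.load('pics/t1.npy').astype(int); c=bot.calibration('top')
snap('wrist','w2')
"
```

```text
time: 3.58
ee_pos: [0.453, 0.0708, 0.2118]
tcp_rot: [180.0, 0.0, 168.5]
wrist_force: [-0.5, -0.5, -0.3]
opening: 0.0369
grasp_force: 25.1
travel at target yaw [-137.7  239.4  151.8] twist z 0.003 from [453.   70.8 211.8] [1.7999e+02 5.0000e-02 1.6855e+02]
```

View pics/w2.png

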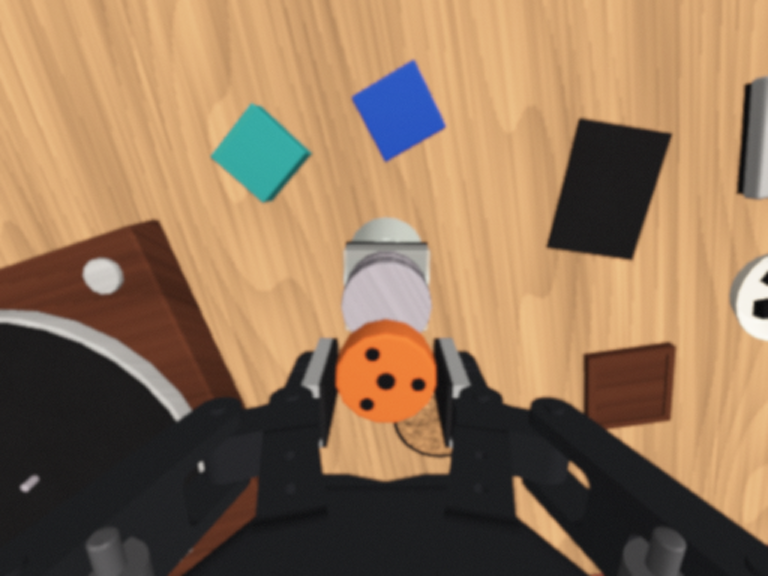

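The adapter is held level, with its centre at (386,381). The weight's top is clear at (386,301). I'll use this picture to measure both.

```bash
python3 -c "
from h import *
c=bot.calibration('wrist')
print('adapter',ray(c,(386/1.5-.2,381/1.5-.2),.2244)*1000)
print('weight',ray(c,(386/1.5,299/1.5),.147)*1000)
for n,u,z in [('tray',((585+672+590+668)/4,(352+345+428+418)/4),.011),('mat',((580+671+633+547)/4,(119+133+259+246)/4),.005)]: print(n,ray(c,np.array(u)/1.5,z)*1000)
P=[ray(c,np.array(u)/1.5,.113)*1000 for u in [(344,244),(429,244)]]; print(P)
"
```

```text
adapter [454.72475968  71.190665   224.4       ]
weight [450.1127653   72.33293115 147.        ]
tray [631.92488963 279.03054398  11.        ]
mat [438.53148334 268.83940285   5.        ]
[array([421.76251215,  51.91503661, 113.        ]), array([432.03646156, 102.8123868 , 113.        ])]
```

```bash
python3 -m crank '[{"gripper":34,"travel":[-10,18,0],"twist":[0,0,0]},{"gripper":34,"travel":[-18,31,0],"twist":[0,0,0]},{"gripper":34,"travel":[-22,38,0],"twist":[0,0,0]},{"gripper":34,"travel":[-22,38,0],"twist":[0,0,0]},{"gripper":34,"travel":[-22,38,20],"twist":[0,0,0]},{"gripper":34,"travel":[-20,36,40],"twist":[0,0,0]},{"gripper":34,"travel":[-14,24,40],"twist":[0,0,0]},{"gripper":34,"travel":[-9.7,16.4,40],"twist":[0,0,0]},{"gripper":34,"travel":[0,0,12],"twist":[0,0,0]},{"gripper":34,"travel":[0,0,0],"twist":[0,0,0]}]'
python3 -c "
from h import *
to(637,279,11.5,168.4)"
```

```text
time: 4.92
ee_pos: [0.6345, 0.2781, 0.0584]
tcp_rot: [-179.9, -0.1, 168.6]
wrist_force: [0.4, -0.7, 0.2]
opening: 0.0371
grasp_force: 25.2
travel at target yaw [-2.3  1.4 46.9] twist z 0.003 from [634.5 278.1  58.4] [-1.7993e+02 -9.0000e-02  1.6856e+02]
```

```bash
python3 -m crank '[{"gripper":34,"travel":[0.5,0,18],"twist":[0,0,0]},{"gripper":34,"travel":[0.5,0,14],"twist":[0,0,0]},{"gripper":34,"travel":[0,0,7],"twist":[0,0,0]},{"gripper":34,"travel":[0,0,4],"twist":[0,0,0]},{"gripper":34,"travel":[0,0,2],"twist":[0,0,0]},{"gripper":34,"travel":[0,0,1],"twist":[0,0,0]},{"gripper":34,"travel":[0,0,0],"twist":[0,0,0]}]'
```

```text
time: 5.8
ee_pos: [0.6343, 0.2783, 0.0135]
tcp_rot: [180.0, 0.0, 168.6]
wrist_force: [0.5, -0.5, -0.1]
opening: 0.0367
grasp_force: 25.2
```

```bash
python3 -m crank '[{"gripper":34,"travel":[0,0,1],"twist":[0,0,0]},{"gripper":34,"travel":[0,0,1],"twist":[0,0,0]},{"gripper":34,"travel":[0,0,0.5],"twist":[0,0,0]},{"gripper":34,"travel":[0,0,0],"twist":[0,0,0]}]'
```

```text
time: 6.3
ee_pos: [0.6343, 0.2784, 0.0115]
tcp_rot: [180.0, 0.0, 168.6]
wrist_force: [-2.1, -0.7, 4.7]
opening: 0.0366
grasp_force: 25.6
```

Contact at TCP z = 11.5 mm, as predicted. Now I'll open a little, back off upward and check.

```bash
python3 -m crank '[{"gripper":42,"travel":[0,0,0],"twist":[0,0,0]},{"gripper":42,"travel":[0,0,0],"twist":[0,0,0]},{"gripper":42,"travel":[0,0,0],"twist":[0,0,0]},{"gripper":44,"travel":[0,0,-6],"twist":[0,0,0]},{"gripper":50,"travel":[0,0,-12],"twist":[0,0,0]},{"gripper":70,"travel":[0,0,-40],"twist":[0,0,0]},{"gripper":70,"travel":[0,0,-60],"twist":[0,0,0]},{"gripper":70,"travel":[0,0,-60],"twist":[0,0,0]},{"gripper":70,"travel":[0,0,-40],"twist":[0,0,0]},{"gripper":70,"travel":[0,0,0],"twist":[0,0,0]}]'
python3 -c "
from h import *
to(454,70,200,168.4)
snap('wrist','w3')
c=bot.calibration('wrist')
print(proj(c,(.634,.278,.024))*1.5)
im=np.load('pics/w3.npy').astype(int); m=(im[...,0]>180)&(im[...,1]<150)&(im[...,2]<90); v,u=np.nonzero(m); print(ray(c,(u.mean(),v.mean()),.024)*1000,m.sum(),u.mean()*1.5,v.mean()*1.5)
"
```

```text
time: 7.55
ee_pos: [0.6351, 0.2787, 0.2342]
tcp_rot: [179.7, 0.4, 168.6]
wrist_force: [-1.0, 0.4, -0.6]
opening: 0.0699
grasp_force: 0.0
travel at target yaw [ 135.5 -240.9   34.2] twist z 0.003 from [635.1 278.7 234.2] [179.75   0.36 168.55]
[383.22444672 247.55099755]
[633.64645533 271.65897368  24.        ] 475 376.1778947368421 248.55473684210529
```

View pics/w3.png

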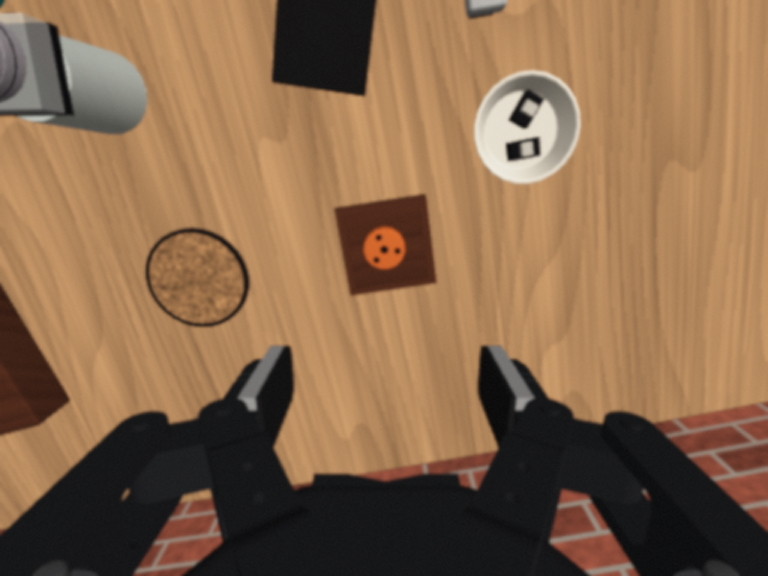

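The adapter lies flat at (384,248), within 3 mm of the tray's middle at (387,245). Next is the weight.

```bash
python3 -m crank '[{"gripper":70,"travel":[14,-24,0],"twist":[0,0,0]},{"gripper":70,"travel":[24,-42,0],"twist":[0,0,0]},{"gripper":70,"travel":[28,-48,0],"twist":[0,0,0]},{"gripper":70,"travel":[28,-48,0],"twist":[0,0,0]},{"gripper":70,"travel":[24,-42,0],"twist":[0,0,0]},{"gripper":70,"travel":[14,-24,0],"twist":[0,0,0]},{"gripper":70,"travel":[5.6,-12.3,0],"twist":[0,0,0]},{"gripper":70,"travel":[0,0,20],"twist":[0,0,0]},{"gripper":70,"travel":[0,0,0],"twist":[0,0,0]}]'
python3 -c "
from h import *
to(452,71,119,168.4)
snap('wrist','w4')
c=bot.calibration('wrist');print(proj(c,(.452,.071,.147))*1.5)"
```

```text
time: 8.72
ee_pos: [0.4511, 0.0701, 0.2071]
tcp_rot: [-179.9, -0.2, 168.6]
wrist_force: [1.0, 0.1, -0.3]
opening: 0.0701
grasp_force: 0.0
travel at target yaw [-0.7  1.  88.1] twist z 0.003 from [451.1  70.1 207.1] [-1.7995e+02 -1.5000e-01  1.6856e+02]
[385.62231143 306.08578094]
```

View pics/w4.png

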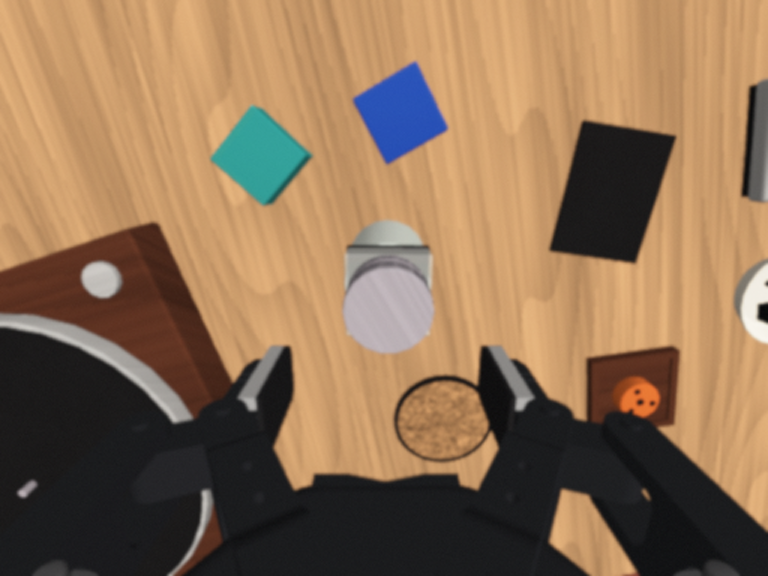

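The weight's top is at (389,308) against a predicted (386,306), so I'll shift about 2 mm in +y and go down.

```bash
python3 -m crank '[{"gripper":70,"travel":[0,2,25],"twist":[0,0,0.003]},{"gripper":70,"travel":[0,0,30],"twist":[0,0,0]},{"gripper":70,"travel":[0,0,20],"twist":[0,0,0]},{"gripper":70,"travel":[0,0,13],"twist":[0,0,0]},{"gripper":70,"travel":[0,0,0],"twist":[0,0,0]},{"gripper":56,"travel":[0,0,0],"twist":[0,0,0]},{"gripper":53,"travel":[0,0,0],"twist":[0,0,0]},{"gripper":46,"travel":[0,0,0],"twist":[0,0,0]},{"gripper":46,"travel":[0,0,0],"twist":[0,0,0]},{"gripper":46,"travel":[0,0,0],"twist":[0,0,0]},{"gripper":46,"travel":[0,0,0],"twist":[0,0,0]}]' 60
```

```text
time: 10.15
ee_pos: [0.4525, 0.0719, 0.122]
tcp_rot: [180.0, 0.1, 168.4]
wrist_force: [-1.9, -1.1, 5.9]
opening: 0.0484
grasp_force: 61.8
```

```bash
python3 -m crank '[{"gripper":46,"travel":[0,0,-5],"twist":[0,0,0]},{"gripper":46,"travel":[0,0,-10],"twist":[0,0,0]},{"gripper":46,"travel":[0,0,-20],"twist":[0,0,0]},{"gripper":46,"travel":[0,0,-25],"twist":[0,0,0]},{"gripper":46,"travel":[0,0,-15],"twist":[0,0,0]},{"gripper":46,"travel":[0,0,0],"twist":[0,0,0]}]'
python3 -c "
from h import *
snap('wrist','w5',None,1.5)
to(575,-266,160,168.4)
"
```

```text
time: 10.9
ee_pos: [0.4525, 0.0722, 0.1967]
tcp_rot: [180.0, 0.1, 168.4]
wrist_force: [-0.6, -0.2, -4.4]
opening: 0.048
grasp_force: 62.7
travel at target yaw [-188.3 -306.5   35.7] twist z -0.0 from [452.1  72.1 195.7] [1.8000e+02 1.0000e-02 1.6838e+02]
```

View pics/w5.png

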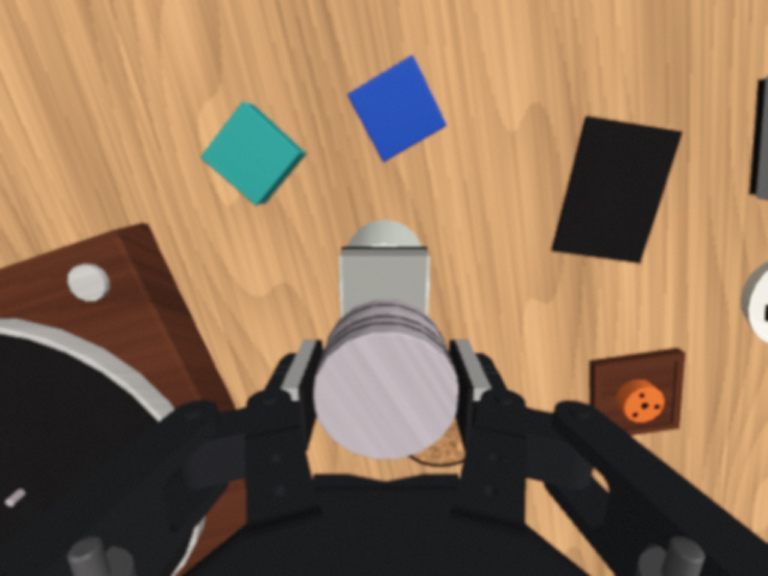

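The weight is held level, with its centre at (387,387). The case sits undisturbed on the tumbler, its far edge at y=248. Carrying it to the spindle.

```bash
python3 -c "
from h import *
c=bot.calibration('wrist')
print('weight',ray(c,(386.5/1.5,387/1.5),.1957-.009+.034)*1000)
a,b=[ray(c,np.array(u)/1.5,.113)*1000 for u in [(340,248),(430,248)]];print(a,b,'case c',(a+b)/2+27*np.array([.9796,-.2011,0]))"
python3 -m crank '[{"gripper":46,"travel":[-10,-17,0],"twist":[0,0,0]},{"gripper":46,"travel":[-18,-29,0],"twist":[0,0,0]},{"gripper":46,"travel":[-22,-35,0],"twist":[0,0,0]},{"gripper":46,"travel":[-22,-35,0],"twist":[0,0,0]},{"gripper":46,"travel":[-22,-35,0],"twist":[0,0,0]},{"gripper":46,"travel":[-22,-35,0],"twist":[0,0,0]},{"gripper":46,"travel":[-22,-35,0],"twist":[0,0,0]},{"gripper":46,"travel":[-20,-34,0],"twist":[0,0,0]},{"gripper":46,"travel":[-15,-26,0],"twist":[0,0,0]},{"gripper":46,"travel":[-10,-17,10],"twist":[0,0,0]},{"gripper":46,"travel":[-5.3,-8.5,15],"twist":[0,0,0]},{"gripper":46,"travel":[0,0,0],"twist":[0,0,0]}]'
python3 -c "
from h import *
to(575,-266,110,168.4)
c=bot.calibration('wrist');print('spindle pix',proj(c,(.575,-.266,.09))*1.5); snap('wrist','w6')
"
```

```text
weight [450.1678111   73.62094905 220.7       ]
[420.58952826  52.70800527 113.        ] [430.97343242 103.35427554 113.        ] case c [452.23068034  72.60144041 113.        ]
time: 12.45
ee_pos: [0.5739, -0.2656, 0.168]
tcp_rot: [179.9, -0.2, 168.4]
wrist_force: [-0.1, 0.3, -4.8]
opening: 0.0483
grasp_force: 62.8
travel at target yaw [-1.2 -0.2 58. ] twist z -0.0 from [ 573.9 -265.6  168. ] [179.94  -0.23 168.37]
spindle pix [383.64149466 297.65870138]
```

View pics/w6.png

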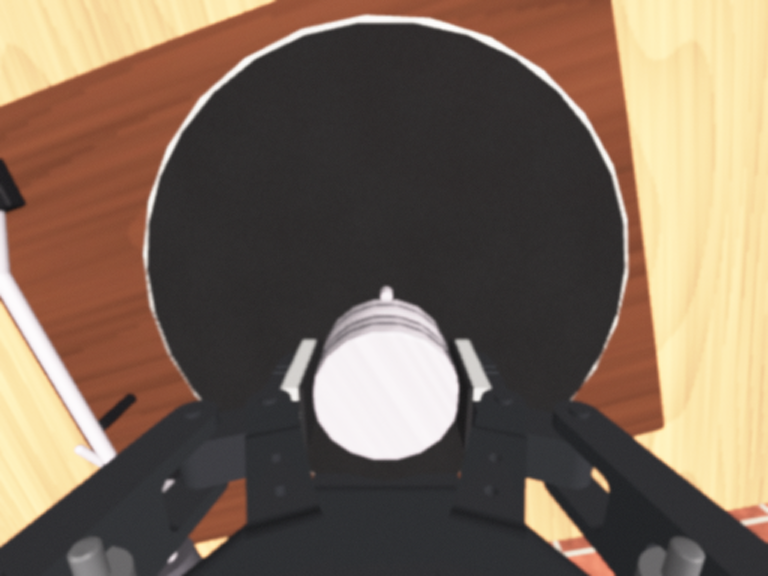

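The spindle tip shows at (386,292). The same camera puts it at about (571.5,-264.5) mm and the held weight at about (572,-264), so they're aligned. Lowering straight down.

```bash
python3 -m crank '[{"gripper":46,"travel":[0,0,15],"twist":[0,0,0]},{"gripper":46,"travel":[0,0,20],"twist":[0,0,0]},{"gripper":46,"travel":[0,0,18],"twist":[0,0,0]},{"gripper":46,"travel":[0,0,11],"twist":[0,0,0]},{"gripper":46,"travel":[0,0,7],"twist":[0,0,0]},{"gripper":46,"travel":[0,0,4],"twist":[0,0,0]},{"gripper":46,"travel":[0,0,2],"twist":[0,0,0]},{"gripper":46,"travel":[0,0,0],"twist":[0,0,0]}]'; python3 -m crank '[{"gripper":46,"travel":[0,0,1],"twist":[0,0,0]},{"gripper":46,"travel":[0,0,1],"twist":[0,0,0]},{"gripper":46,"travel":[0,0,1],"twist":[0,0,0]},{"gripper":46,"travel":[0,0,0],"twist":[0,0,0]}]'
```

```text
time: 13.5
ee_pos: [0.5748, -0.2662, 0.0941]
tcp_rot: [-180.0, 0.0, 168.4]
wrist_force: [0.5, -0.0, -4.2]
opening: 0.0481
grasp_force: 62.8
time: 14.0
ee_pos: [0.5747, -0.2661, 0.0907]
tcp_rot: [180.0, -0.0, 168.4]
wrist_force: [-1.3, -0.5, -3.9]
opening: 0.0481
grasp_force: 62.8
```

```bash
python3 -m crank '[{"gripper":46,"travel":[0,0,1.5],"twist":[0,0,0]},{"gripper":46,"travel":[0,0,1],"twist":[0,0,0]},{"gripper":46,"travel":[0,0,1],"twist":[0,0,0]},{"gripper":46,"travel":[0,0,0.5],"twist":[0,0,0]},{"gripper":46,"travel":[0,0,0],"twist":[0,0,0]}]'
```

```text
time: 14.62
ee_pos: [0.5747, -0.2661, 0.0871]
tcp_rot: [-180.0, 0.0, 168.4]
wrist_force: [-1.4, -0.3, -0.7]
opening: 0.0484
grasp_force: 63.3
```

The load is nearly off at z = 87.1 mm. I'll press a touch more, release and rise.

```bash
python3 -m crank '[{"gripper":46,"travel":[0,0,1],"twist":[0,0,0]},{"gripper":46,"travel":[0,0,0],"twist":[0,0,0]},{"gripper":54,"travel":[0,0,0],"twist":[0,0,0]},{"gripper":60,"travel":[0,0,0],"twist":[0,0,0]},{"gripper":66,"travel":[0,0,-3],"twist":[0,0,0]},{"gripper":70,"travel":[0,0,-10],"twist":[0,0,0]},{"gripper":70,"travel":[0,0,-25],"twist":[0,0,0]},{"gripper":70,"travel":[0,0,-30],"twist":[0,0,0]},{"gripper":70,"travel":[0,0,-30],"twist":[0,0,0]},{"gripper":70,"travel":[0,0,-15],"twist":[0,0,0]},{"gripper":70,"travel":[0,0,0],"twist":[0,0,0]}]'
python3 -c "
from h import *
to(453,72,200,168.4)
snap('scene','s2',(0,140,280,340),2.8)"
```

```text
time: 16.0
ee_pos: [0.5752, -0.2663, 0.1998]
tcp_rot: [-180.0, 0.1, 168.4]
wrist_force: [0.5, -0.2, -0.5]
opening: 0.0699
grasp_force: 0.0
travel at target yaw [ 1.877e+02  3.068e+02 -2.000e-01] twist z -0.0 from [ 575.2 -266.3  199.8] [-1.7997e+02  1.1000e-01  1.6838e+02]
```

View pics/s2.png

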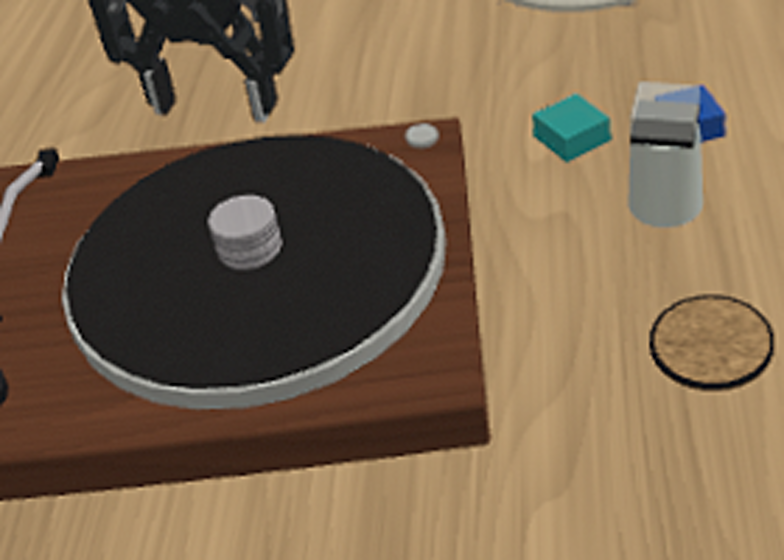

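The weight stands flat on the platter at (245,232), and the case is still on the tumbler at (665,115). Back to the pile for the case.

```bash
python3 -m crank '[{"gripper":75,"travel":[15,25,0],"twist":[0,0,0]},{"gripper":75,"travel":[24,39,0],"twist":[0,0,0]},{"gripper":75,"travel":[28,46,0],"twist":[0,0,0]},{"gripper":75,"travel":[28,46,0],"twist":[0,0,0]},{"gripper":75,"travel":[28,46,0],"twist":[0,0,0]},{"gripper":75,"travel":[26,42,0],"twist":[0,0,0]},{"gripper":75,"travel":[20,33,0],"twist":[0,0,0]},{"gripper":75,"travel":[12,20,10],"twist":[0,0,0]},{"gripper":75,"travel":[6.5,9.8,20],"twist":[0,0,0]},{"gripper":75,"travel":[0,0,10],"twist":[0,0,0]},{"gripper":75,"travel":[0,0,0],"twist":[0,0,0]}]'
python3 -c "
from h import *
to(453,72.5,92,168.4)
im=snap('wrist','w7')"
```

```text
time: 17.42
ee_pos: [0.4523, 0.0718, 0.1576]
tcp_rot: [-179.9, -0.1, 168.4]
wrist_force: [-1.1, -0.6, 0.5]
opening: 0.0748
grasp_force: 0.0
travel at target yaw [-0.5  0.9 65.6] twist z -0.0 from [452.3  71.8 157.6] [-1.7995e+02 -1.1000e-01  1.6837e+02]
```

View pics/w7.png

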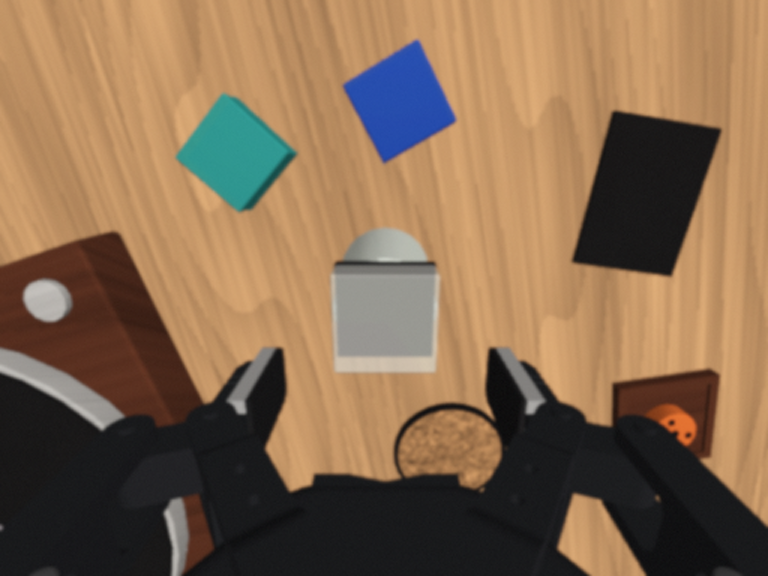

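The case is at (385,320), square with the fingers and centred between them (middle at 386). Going down to grip it.

```bash
python3 -m crank '[{"gripper":75,"travel":[0,0.3,20],"twist":[0,0,0]},{"gripper":75,"travel":[0,0,22],"twist":[0,0,0]},{"gripper":75,"travel":[0,0,14],"twist":[0,0,0]},{"gripper":75,"travel":[0,0,8.5],"twist":[0,0,0]},{"gripper":75,"travel":[0,0,0],"twist":[0,0,0]},{"gripper":60,"travel":[0,0,0],"twist":[0,0,0]},{"gripper":57,"travel":[0,0,0],"twist":[0,0,0]},{"gripper":50,"travel":[0,0,0],"twist":[0,0,0]},{"gripper":50,"travel":[0,0,0],"twist":[0,0,0]},{"gripper":50,"travel":[0,0,0],"twist":[0,0,0]},{"gripper":50,"travel":[0,0,0],"twist":[0,0,0]}]' 30
```

```text
time: 18.85
ee_pos: [0.4533, 0.0725, 0.0951]
tcp_rot: [180.0, 0.1, 168.4]
wrist_force: [-0.6, -0.2, 5.6]
opening: 0.0535
grasp_force: 32.5
```

```bash
python3 -m crank '[{"gripper":50,"travel":[0,0,-5],"twist":[0,0,0]},{"gripper":50,"travel":[0,0,-12],"twist":[0,0,0]},{"gripper":50,"travel":[0,0,-20],"twist":[0,0,0]},{"gripper":50,"travel":[0,0,-13],"twist":[0,0,0]},{"gripper":50,"travel":[5,18,0],"twist":[0,0,0]},{"gripper":50,"travel":[9,34,0],"twist":[0,0,0]},{"gripper":50,"travel":[11,40,0],"twist":[0,0,0]},{"gripper":50,"travel":[11,40,0],"twist":[0,0,0]},{"gripper":50,"travel":[9,34,0],"twist":[0,0,0]},{"gripper":50,"travel":[5,15,0],"twist":[0,0,0]},{"gripper":50,"travel":[1.8,6.9,0],"twist":[0,0,0.134]},{"gripper":50,"travel":[0,0,0],"twist":[0,0,0]}]'
python3 -c "
from h import *
to(440,267,50,160.7)
snap('wrist','w8')"
```

```text
time: 20.35
ee_pos: [0.44, 0.2669, 0.1443]
tcp_rot: [-180.0, -0.0, 160.8]
wrist_force: [-0.6, -0.7, -1.1]
opening: 0.0532
grasp_force: 31.8
travel at target yaw [ 0.   0.1 94.3] twist z 0.001 from [440.  266.9 144.3] [-179.98   -0.    160.77]
```

View pics/w8.png

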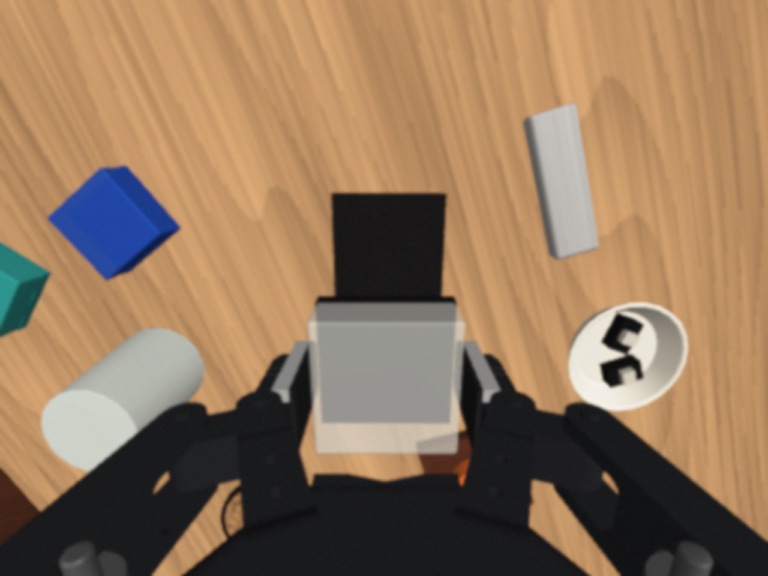

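The case is held level and square with the mat; the mat's edges at x=333 and 444 sit symmetrically about the case. I'll check the fore-aft alignment by number while lowering part way.

```bash
python3 -c "
from h import *
c=bot.calibration('wrist'); t=np.radians(160.7); ex=np.array([np.cos(t),np.sin(t)]); 
zt=.1443-.0101+.028
f=[ray(c,np.array(u)/1.5,z)[:2]*1000@ex for u,z in [((388,194),.005),((386,318),zt),((386,452),zt)]]
print('tcp',np.array([440,266.9])@ex,'mat centre',f[0]-55,f[0]+55,'case edges',f[1:])"
python3 -m crank '[{"gripper":50,"travel":[0,0,18],"twist":[0,0,0]},{"gripper":50,"travel":[0,0,28],"twist":[0,0,0]},{"gripper":50,"travel":[0,0,28],"twist":[0,0,0]},{"gripper":50,"travel":[0,0,18],"twist":[0,0,0]},{"gripper":50,"travel":[0,0,10],"twist":[0,0,0]},{"gripper":50,"travel":[0,0,5],"twist":[0,0,0]},{"gripper":50,"travel":[0,0,2],"twist":[0,0,0]},{"gripper":50,"travel":[0,0,0],"twist":[0,0,0]}]'
```

```text
tcp -327.05812728146174 mat centre -328.93879264009786 -218.93879264009786 case edges [np.float64(-302.9388070985057), np.float64(-357.1787727087784)]
time: 21.4
ee_pos: [0.4403, 0.2671, 0.0358]
tcp_rot: [180.0, 0.0, 160.7]
wrist_force: [-0.4, -0.4, -0.8]
opening: 0.053
grasp_force: 31.8
```

```bash
python3 -m crank '[{"gripper":50,"travel":[0,0,8],"twist":[0,0,0]},{"gripper":50,"travel":[0,0,6],"twist":[0,0,0]},{"gripper":50,"travel":[0,0,3],"twist":[0,0,0]},{"gripper":50,"travel":[0,0,1.5],"twist":[0,0,0]},{"gripper":50,"travel":[0,0,1],"twist":[0,0,0]},{"gripper":50,"travel":[0,0,1],"twist":[0,0,0]},{"gripper":50,"travel":[0,0,0.5],"twist":[0,0,0]},{"gripper":50,"travel":[0,0,0],"twist":[0,0,0]}]'
```

```text
time: 22.4
ee_pos: [0.4401, 0.267, 0.0151]
tcp_rot: [180.0, 0.0, 160.7]
wrist_force: [-3.0, -1.6, 4.6]
opening: 0.0532
grasp_force: 32.5
```

```bash
python3 -m crank '[{"gripper":57,"travel":[0,0,0],"twist":[0,0,0]},{"gripper":62,"travel":[0,0,0],"twist":[0,0,0]},{"gripper":66,"travel":[0,0,-3],"twist":[0,0,0]},{"gripper":70,"travel":[0,0,-10],"twist":[0,0,0]},{"gripper":85,"travel":[0,0,-25],"twist":[0,0,0]},{"gripper":85,"travel":[0,0,-40],"twist":[0,0,0]},{"gripper":85,"travel":[0,0,-40],"twist":[0,0,0]},{"gripper":85,"travel":[0,0,-30],"twist":[0,0,0]},{"gripper":85,"travel":[0,0,-15],"twist":[0,0,0]},{"gripper":85,"travel":[0,0,0],"twist":[0,0,0]}]'
python3 -c "
from h import *
to(452,72,170,160.7)
im=snap('wrist','w9')
snap('scene','s3',(180,140,420,290),3)"
```

```text
time: 23.65
ee_pos: [0.4404, 0.2672, 0.178]
tcp_rot: [179.9, 0.1, 160.7]
wrist_force: [0.1, 0.6, -0.1]
opening: 0.0851
grasp_force: 0.0
travel at target yaw [ -75.5 -180.4    8. ] twist z 0.0 from [440.4 267.2 178. ] [1.7994e+02 5.0000e-02 1.6070e+02]
```

View pics/s3.png

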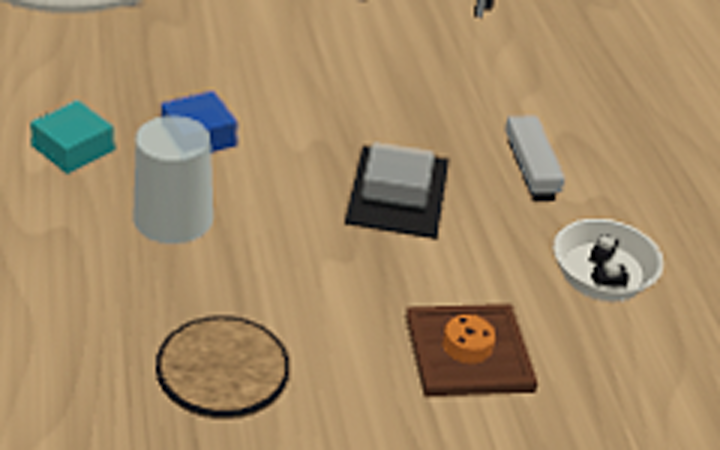

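The case stands square on the mat at (398,180), the adapter is in the tray, and the tumbler at (173,180) still stands mouth down. That uses up my picture views, so I'll locate the tumbler by segmentation.

Run:
```python
from h import *
im=bot.camera('top'); c=bot.calibration('top')
u0,v0=proj(c,(.452,.072,.085)).astype(int); print(u0,v0)
hsv=cv2.cvtColor(im,cv2.COLOR_RGB2HSV); m=(hsv[...,1]<70).astype(np.uint8)
w=np.zeros_like(m); w[v0-28:v0+28,u0-28:u0+28]=m[v0-28:v0+28,u0-28:u0+28]
k=max(cv2.findContours(w,cv2.RETR_EXTERNAL,cv2.CHAIN_APPROX_NONE)[0],key=cv2.contourArea)
print('bbox',cv2.boundingRect(k))
def pred(x,y):
    a=np.linspace(0,2*np.pi,60); P=[proj(c,(x+r*np.cos(t),y+r*np.sin(t),z)) for r,z in((.034,0),(.030,.085)) for t in a]
    return np.array(P)
from scipy.optimize import least_squares
b=np.array(cv2.boundingRect(k)); B=np.array([b[0]-.5,b[1]-.5,b[0]+b[2]-.5,b[1]+b[3]-.5])
f=lambda p:np.r_[pred(*p).min(0),pred(*p).max(0)]-B
r=least_squares(f,(.452,.072)); print(r.x*1000,r.fun.round(2))
```

```text
270 210
bbox (259, 195, 27, 29)
[458.14289263  67.56258737] [-0.19  0.04  0.19 -0.04]
```

```bash
python3 -m crank '[{"gripper":85,"travel":[-8,-20,0],"twist":[0,0,0]},{"gripper":85,"travel":[-14,-34,0],"twist":[0,0,0]},{"gripper":85,"travel":[-17,-40,0],"twist":[0,0,0]},{"gripper":85,"travel":[-17,-40,0],"twist":[0,0,0]},{"gripper":85,"travel":[-12,-28,0],"twist":[0,0,0]},{"gripper":85,"travel":[-7.5,-18.4,0],"twist":[0,0,0]},{"gripper":85,"travel":[0,0,20],"twist":[0,0,0]},{"gripper":85,"travel":[0,0,0],"twist":[0,0,0]}]'
python3 - <<'E'
from h import *
to(452,72,25,160.7)
im=bot.camera('wrist'); c=bot.calibration('wrist')
hsv=cv2.cvtColor(im,cv2.COLOR_RGB2HSV); m=(hsv[...,1]<70).astype(np.uint8)
u0,v0=proj(c,(.452,.072,.085)).astype(int); print(u0,v0)
m[:, :u0-60]=0; m[:,u0+60:]=0; m[int(v0)+60:]=0; m[:v0-110]=0
for k in cv2.findContours(m,cv2.RETR_EXTERNAL,cv2.CHAIN_APPROX_NONE)[0]:
    if cv2.contourArea(k)>200: print(cv2.boundingRect(k),cv2.contourArea(k))
a=np.linspace(0,2*np.pi,60)
P=np.array([proj(c,(.452+r*np.cos(t),.072+r*np.sin(t),z)) for r,z in((.034,0),(.030,.085)) for t in a]); print('pred',P.min(0),P.max(0))
E
```

```text
time: 24.8
ee_pos: [0.4505, 0.0706, 0.1557]
tcp_rot: [-179.9, -0.1, 160.6]
wrist_force: [0.0, -0.2, 0.2]
opening: 0.0849
grasp_force: 0.0
travel at target yaw [ -1.    1.9 130.7] twist z -0.001 from [450.5  70.6 155.7] [-1.7991e+02 -1.5000e-01  1.6064e+02]
257 200
(225, 154, 70, 86) 4653.0
pred [222.55183565 146.55263684] [292.96984174 232.21702593]
```

The top camera puts the tumbler at (458,68) mm and the wrist camera at about (458,71). I'll use (458,70.5) and descend with the fingers fully open.

```bash
python3 -m crank '[{"gripper":85.4,"travel":[-7,2.4,15],"twist":[0,0,0]},{"gripper":85.4,"travel":[0,0,15],"twist":[0,0,0]},{"gripper":85.4,"travel":[0,0,20],"twist":[0,0,0]},{"gripper":85.4,"travel":[0,0,20],"twist":[0,0,0]},{"gripper":85.4,"travel":[0,0,20],"twist":[0,0,0]},{"gripper":85.4,"travel":[0,0,20],"twist":[0,0,0]},{"gripper":85.4,"travel":[0,0,13],"twist":[0,0,0]},{"gripper":85.4,"travel":[0,0,8],"twist":[0,0,0]},{"gripper":85.4,"travel":[0,0,0],"twist":[0,0,0]}]' 50
```

```text
time: 25.98
ee_pos: [0.4588, 0.0717, 0.0259]
tcp_rot: [-180.0, -0.0, 160.7]
wrist_force: [0.8, 0.7, 0.6]
opening: 0.0854
grasp_force: 0.0
```

```bash
python3 -m crank '[{"gripper":74,"travel":[0,0,0],"twist":[0,0,0]},{"gripper":70,"travel":[0,0,0],"twist":[0,0,0]},{"gripper":67,"travel":[0,0,0],"twist":[0,0,0]},{"gripper":58,"travel":[0,0,0],"twist":[0,0,0]},{"gripper":58,"travel":[0,0,0],"twist":[0,0,0]},{"gripper":58,"travel":[0,0,0],"twist":[0,0,0]},{"gripper":58,"travel":[0,0,0],"twist":[0,0,0]}]' 50
python3 -m crank '[{"gripper":58,"travel":[0,0,-3],"twist":[0,0,0]},{"gripper":58,"travel":[0,0,-8],"twist":[0,0,0]},{"gripper":58,"travel":[0,0,-15],"twist":[0,0,0]},{"gripper":58,"travel":[0,0,-12],"twist":[0,0,0]},{"gripper":58,"travel":[0,0,-5],"twist":[0,0,0]},{"gripper":58,"travel":[0,0,0],"twist":[0,0,0]}]'
python3 - <<'E'
from h import *
to(633,91,69,160.7)
im=bot.camera('wrist'); c=bot.calibration('wrist'); np.save('pics/w10.npy',im)
# tilt/offset: predicted vs seen foot
hsv=cv2.cvtColor(im,cv2.COLOR_RGB2HSV); m=(hsv[...,1]<70).astype(np.uint8); o=bot.get_obs()
x,y,z=o['ee_pos']; zb=z-.0275
a=np.linspace(0,2*np.pi,90); P=np.array([proj(c,(x+.03*np.cos(t),y+.03*np.sin(t),zb+.085)) for t in a]); print('pred foot',P.min(0),P.max(0))
p=np.array([proj(c,(.633,.091,.005))]); print('coaster',p)
v0,u0=int(P[:,1].mean()),int(P[:,0].mean())
print('row',np.nonzero(np.diff(m[v0].astype(int)))[0],'col',np.nonzero(np.diff(m[:,u0].astype(int)))[0])
E
```

```text
time: 26.85
ee_pos: [0.4594, 0.0716, 0.0274]
tcp_rot: [180.0, 0.1, 160.7]
wrist_force: [-3.6, -2.1, 8.8]
opening: 0.0622
grasp_force: 54.9
time: 27.6
ee_pos: [0.4593, 0.0717, 0.0697]
tcp_rot: [180.0, 0.0, 160.7]
wrist_force: [-0.1, 0.6, -2.3]
opening: 0.0623
grasp_force: 55.0
travel at target yaw [-157.6   75.6    0.7] twist z 0.0 from [459.3  71.7  69.7] [1.7998e+02 4.0000e-02 1.6070e+02]
pred foot [178.05403356 238.58429465] [332.34645498 365.49890065]
coaster [[331.27437124 349.69302881]]
row [ 63 449] col [ 86  87 172]
```

The tumbler is lifted 42 mm, carrying 2.3 N at a steady 62.3 mm grip. Carrying it to the coaster.

```bash
python3 -m crank '[{"gripper":58,"travel":[-10,5,0],"twist":[0,0,0]},{"gripper":58,"travel":[-20,10,0],"twist":[0,0,0]},{"gripper":58,"travel":[-28,13,0],"twist":[0,0,0]},{"gripper":58,"travel":[-30,14,0],"twist":[0,0,0]},{"gripper":58,"travel":[-28,13,0],"twist":[0,0,0]},{"gripper":58,"travel":[-22,11,0],"twist":[0,0,0]},{"gripper":58,"travel":[-13,7,0],"twist":[0,0,0]},{"gripper":58,"travel":[-7.2,3.9,8],"twist":[0,0,0]},{"gripper":58,"travel":[0,0,10],"twist":[0,0,0]},{"gripper":58,"travel":[0,0,5],"twist":[0,0,0]},{"gripper":58,"travel":[0,0,0],"twist":[0,0,0]}]'
python3 - <<'E'
from h import *
to(634,92,32.4,160.7)
# check tumbler over coaster in scene: silhouette of tumbler vs coaster ring
im=bot.camera('scene'); np.save('pics/s4.npy',im); c=bot.calibration('scene')
hsv=cv2.cvtColor(im,cv2.COLOR_RGB2HSV)
o=bot.get_obs()['ee_pos']; zb=o[2]-.0274
for n,p in (('tumbler mid',(o[0],o[1],zb+.02)),('coaster',(.634,.092,.005))): print(n,proj(c,p))
v=int(proj(c,(o[0],o[1],zb+.02))[1]); m=(hsv[v,:,1]<70).astype(int); print('row',v,np.nonzero(np.diff(m))[0],'pred',proj(c,(o[0],o[1]-.033,zb+.02))[0],proj(c,(o[0],o[1]+.033,zb+.02))[0])
E
```

```text
time: 29.02
ee_pos: [0.633, 0.0919, 0.0457]
tcp_rot: [-180.0, -0.1, 160.7]
wrist_force: [0.3, 0.3, -1.1]
opening: 0.0623
grasp_force: 55.0
travel at target yaw [-0.9  0.4 13.3] twist z 0.0 from [633.   91.9  45.7] [-1.7997e+02 -5.0000e-02  1.6070e+02]
tumbler mid [253.4755776  249.52054735]
coaster [253.15078218 260.51585646]
row 249 [ 22 151 238 271] pred 238.36157419244222 268.48798771955967
```

The tumbler's silhouette is centred at u=254.5 and the coaster at 254.3, so it's over the middle. Lowering.

```bash
python3 -m crank '[{"gripper":58,"travel":[0,0,5],"twist":[0,0,0]},{"gripper":58,"travel":[0,0,3],"twist":[0,0,0]},{"gripper":58,"travel":[0,0,2],"twist":[0,0,0]},{"gripper":58,"travel":[0,0,1.5],"twist":[0,0,0]},{"gripper":58,"travel":[0,0,1],"twist":[0,0,0]},{"gripper":58,"travel":[0,0,1],"twist":[0,0,0]},{"gripper":58,"travel":[0,0,0],"twist":[0,0,0]}]'
```

```text
time: 29.95
ee_pos: [0.6338, 0.092, 0.0327]
tcp_rot: [-180.0, -0.0, 160.7]
wrist_force: [1.0, -0.0, -2.0]
opening: 0.0621
grasp_force: 55.0
```

```bash
python3 -m crank '[{"gripper":58,"travel":[0,0,0.7],"twist":[0,0,0]},{"gripper":58,"travel":[0,0,0.7],"twist":[0,0,0]},{"gripper":58,"travel":[0,0,0.5],"twist":[0,0,0]},{"gripper":58,"travel":[0,0,0],"twist":[0,0,0]}]'
```

```text
time: 30.45
ee_pos: [0.6339, 0.092, 0.0325]
tcp_rot: [180.0, 0.1, 160.7]
wrist_force: [-4.4, -0.8, 9.4]
opening: 0.0622
grasp_force: 56.3
```

Firm contact. Releasing evenly and rising.

```bash
python3 -m crank '[{"gripper":66,"travel":[0,0,0],"twist":[0,0,0]},{"gripper":72,"travel":[0,0,0],"twist":[0,0,0]},{"gripper":85,"travel":[0,0,0],"twist":[0,0,0]},{"gripper":85,"travel":[0,0,0],"twist":[0,0,0]},{"gripper":85,"travel":[0,0,-10],"twist":[0,0,0]},{"gripper":85,"travel":[0,0,-25],"twist":[0,0,0]},{"gripper":85,"travel":[0,0,-35],"twist":[0,0,0]},{"gripper":85,"travel":[0,0,-35],"twist":[0,0,0]},{"gripper":85,"travel":[0,0,-30],"twist":[0,0,0]},{"gripper":85,"travel":[0,0,-20],"twist":[0,0,0]},{"gripper":85,"travel":[0,0,0],"twist":[0,0,0]},{"gripper":85,"travel":[0,0,0],"twist":[0,0,0]}]'
python3 - <<'E'
from h import *
im=bot.camera('scene'); c=bot.calibration('scene'); hsv=cv2.cvtColor(im,cv2.COLOR_RGB2HSV)
for z in (.02,.06):
    p=proj(c,(.633,.092,.005+z)); v=int(p[1]); m=(hsv[v,:,1]<70).astype(int); print(v,np.nonzero(np.diff(m))[0],p)
s0=np.load('pics/scene0.npy').astype(int); d=np.abs(im.astype(int)-s0).sum(2)
print('dish/brush change',d[205:245,360:405].mean(),d[175:208,345:370].mean())
i=im.astype(int); m=(i[...,0]>180)&(i[...,1]<140)&(i[...,2]<70); m[:200]=0; v,u=np.nonzero(m); print('adapter',u.mean(),v.mean(),proj(c,(.634,.278,.02)))
E
```

```text
time: 31.95
ee_pos: [0.6336, 0.092, 0.1851]
tcp_rot: [-180.0, -0.0, 160.7]
wrist_force: [0.1, -0.6, -0.9]
opening: 0.0851
grasp_force: 0.0
253 [  0  23 148 234 235 239 269 271 272] [253.32539523 253.88789406]
240 [ 22 156 240 269 382 384 386 387] [253.79334738 240.75570861]
dish/brush change 17.199444444444445 17.242424242424242
adapter 336.537037037037 250.2314814814815 [335.21647417 250.20115907]
```

The tumbler stands upright, centred on the coaster (u about 254.5). The dish and brush haven't moved, showing only image noise, and the hand is clear.

```bash
python3 -c "
from workcell import bot
print(bot.job_done())"
```

```text
the job is handed in; nothing more can be done
None
```

I placed all four things and handed the job in at about 32 s. By my last measurements the adapter is in the tray, the weight is flat over the spindle, the case is square on the mat, the tumbler is mouth down on the coaster, and the dish and brush are unmoved; the hand-in gave no verdict.

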